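# Stow the compass bowl and release the slide-out tray

### The job

In the slide-out tray, first push the loose steel pivot block sideways until it sits flush, with no gap, against the pale wooden clip stand, then lift the mahogany compass bowl by its brass handle, keeping it upright, and set it gently down on the tray floor in the room this leaves. Then press the red release lever down and, with it pressed, push the tray fully home under the green hood, let go of everything and leave the other things on the counter and the hood where they are.

Things in the scene. Friction and masses are not known exactly. Their poses are not given: they have to be found in the camera images.
- tray (a joint): tray slide, m: 0 = fully out towards the robot and locked by the catch, 0.130 = fully home (stop). It moves along the tray's own +x (away from the robot). About 3 N of friction plus damping of 12 N per m/s; the freed tray stays where it is left. While the lever is up the tray can move only about 2 mm
- lever (a joint): release lever hinge, rad: 0 = up (spring), 0.22 = pressed to its stop. The catch lets the tray go beyond about 0.13 rad (pad about 9 mm down; the stop is at about 15 mm). It takes about 2.5 N at the pad to start and about 7 N to reach the stop; it springs back when let go. It must be kept down while the tray makes its first 25 mm; after that it may be let go
- lever_pad (a point): centre of the top face of the red press pad, 42 mm (along tray x) by 44 mm, level when up, top about 72 mm above the counter. It stands in front of the right-hand end of the tray's front panel and travels with the tray: the panel's outer face is 26 mm from this point towards tray +x, and rises 13 mm above the pad's top, so fingers that press the pad can push on the panel too. The pad's hinge is 71 mm from this point towards tray +x
- tray_front (a point): middle of the top edge of the tray's front panel, on its outer face (robot side). Panel 300 mm wide, 10 mm thick, top 85 mm above the counter. Axes: x into the hood (direction of retraction), y along the panel to the tray's left, z up. The green hood (310 mm wide, top 122 mm above the counter, its underside 112 mm above the counter) starts 180 mm behind this point when the tray is out; at home the panel stays 50 mm in front of it
- tray_bay (a point): on the tray floor (22 mm above the counter), centre of the room left for the bowl once the block is flush: 122 mm along tray y by 134 mm along tray x. Axes as the tray's. The right end wall (34 mm above the tray's underside, 28 mm above the floor) is 61 mm away towards -y, the back wall (as high) 69 mm towards +x, the front panel's inner face 65 mm towards -x
- clip_face (a point): foot of the clip stand's flat face towards the block, mid-length, at floor level; axes as the tray's, the face looks to -y. The stand is a pale wooden block 100 mm (x) by 74 mm (y) by 40 mm high fixed in the left end of the tray; on top a nickel spring clip grips a cracked brass ring (up to 56 mm above the floor)
- block_center (a point): centre of the loose steel pivot block, 64 mm (its x) by 44 mm (its y) by 44 mm high, about 0.6 kg, standing on the tray's rubber floor to the right (-y) of the clip stand with a gap of 45 to 70 mm, slightly askew. Its +y face (22 mm from the centre) is to meet the clip stand. There are 50 mm or more between its -y face and the tray's right end wall
- bowl_handle (a point): centre of the brass handle bar on top of the compass bowl: bar 64 mm long (its x) by 12 mm wide (its y) by 16 mm high, 66 mm above the bowl's underside; 16 mm free under the bar
- bowl_center (a point): compass bowl, lacquered mahogany, 90 mm across, 42 mm high to the glass, 74 mm high with handle, about 0.35 kg, starting on the counter; this point is on its axis, 37 mm above its underside; z is the bowl's upward axis
- lens_cap: smoked glass lens cap, disc 80 mm across, 18 mm high, on the counter; origin under its centre; bystander
- polish_jar: amber jar, 60 mm across, 75 mm high, on the counter; origin under its centre; bystander
- spare_ring: spare brass gimbal ring, 80 mm across, 12 mm high, flat on the counter; origin under its centre; bystander
- tuning_rod: ebony tuning rod, 120 by 18 by 16 mm, lying on top of the hood; origin under its centre; bystander
- screwdriver: screwdriver lying at the right of the counter; bystander
- brush: brush lying at the left of the counter; bystander
Mind the look-alikes: they are no part of the job. Of the things that look like the part that bears block_center, the smaller one is meant. Of the things that look like the part that bears bowl_handle, take the one that is nearest to the robot's base at the start.

How it is judged:
By the outcome, as a careful person would: the job done as asked, in the order asked, and still so for the second after the job is handed in, with the robot touching nothing.
It also fails if it takes over 64 s, if anything falls off the work surface, if the arm or the gripper's body presses on something with over 40 N, if the wrist force passes 120 N, or if a joint passes its speed limit or range.

### The arm

A 7-joint arm with a two-finger parallel gripper is mounted at the origin on the work surface. World frame = base frame: x ahead of the robot, y to its left, z up, the work surface at z = 0. Lengths are in m, angles in rad, forces in N, time in s.
With the tool pointing down it reaches from about 0.4 to 0.9 m from the base axis. Payload 5.5 kg.
Tool frame: the origin (TCP) lies midway between the tips of the shut fingers; the grasp point (between the pads) lies 19 mm behind it; z points along the fingers, y is the line along which they close (so a half turn about z gives the same grasp; the last joint's range is limited). The gripper opens to 85 mm and grips with 20 to 120 N. Pads are 22 mm wide; open, the fingers measure 114 mm over their backs; the gripper's body (76 mm by 85 mm) begins 54 mm behind the grasp point. The pads swing forward as they close: fully open they stand 13 mm farther back than shut.
Start: joints at [1.501, 0.501, -0.427, 1.55, 0.221, 1.138, -0.21], TCP at [0.212, -0.614, 0.231] pointing down, gripper open.
Joint ranges: [-2.88, 2.88], [-0.31, 2.03], [-1.54, 1.56], [0.2, 2.42], [-1.41, 4.55], [0.19, 2.02], [-2.57, 2.57]. Speed limits (rad/s): [2.57, 2.57, 3.14, 3.14, 3.14, 3.14, 3.14].

### API

Orientations are given as [roll, pitch, yaw] about the fixed x, y, z axes, in that order (R = Rz(yaw) Ry(pitch) Rx(roll)).
In Python, from workcell import r, viewer gives the robot as it stands. The module is installed in compiled form; this text tells all that it offers.
- The arm moves only by the tool drive_tool, never from a script. Its argument "targets" is a list of rows, each a list of 7 numbers: the shift along the tool's x, y, z in cm, then the turn, a rotation vector about the tool's x, y, z in degrees, then the finger opening in cm, from 0 to 8.54. In form: [[tx, ty, tz, rx, ry, rz, fingers], ...]. A call has 1 to 10 rows; each row shifts and turns the commanded pose from where the row before left it, along the tool's axes as they then stand; what a row does not reach is not made up. A row lasts 1/10 s, in which the tool goes at most 50 mm and 8.59 degrees, less where a joint would pass 70% of its speed; a pose out of reach is approached as far as the arm can. A call is refused whole if a number of a shift passes 5 or a number of a turn 8.59, either way. A call with a gripper value outside its range is refused whole. The fingers move at their own pace and stop on an object; "force" is the grip in N (left out, the last holds). Time passes only in rows, so rows that do not move let the fingers close. It gives the time, the measured TCP pose, the force, the opening and the grip force at its end, in the units of the state.
- r.sense(): the state, without advancing time (a new reading comes with each control period).
- viewer.camera(name): name is "scene" or "top" or "wrist"; returns (picture, depth): 480x640x3 uint8, blue, green, red; 480x640 float32, m along the optical axis (not along the pixel's ray), 0 where there is no reading.
- viewer.calibration(name): a dict with "K" (3x3 intrinsics, pixels), "origin" and "rotation" of the camera in the world. Camera axes: x right, y up, looking along -z (the intrinsics and any distortion apply to the point x, -y, -z); pixel columns grow to the right and rows downward; lengths in m; the calibration is good to about 2 mm. A picture is of the moment at which its call begins: read the wrist's pose just before it. calibration takes no time and is no camera call; for the wrist camera it gives the pose at the moment of the call.
- r.close_job(): hands the job in; it is judged then, once.
Trained networks look in the newest picture that a camera, given by its name, has taken for a name from the list of things; names that differ only in an ending like _2 or _b are one class to them, and where a whole thing is asked for, a point or a joint stands for the part that bears it (a point fixed in the world has none). Each returns a list of dicts, best first, with "score" (0 to 1); they miss things now and then, are a little off and sometimes report something else, mostly with a low value. They report only what shows in the picture. A call takes as long as a camera call. They do not tell look-alikes from the thing itself.
- viewer.masks_of(camera, name): "mask" (480x640 bool, what is visible of it) and "rect" ([centre column, centre row, width, height] in pixels, round what is visible of it).
- viewer.landmark_of(camera, name): "position" ([row, column] in pixels: a listed point, or the origin of a listed thing).
The state is a dict: "t": time; "joint_pos": joint angles; "qd": joint speeds; "joint_efforts": joint torques, N m; "position": TCP position; "tool_rot": TCP orientation; "ft_force": force on the tool from outside, world axes, zero at the start; "ft_torque": the same for the moment, N m; "finger_gap": finger opening in m; "finger_force": force on a finger pad.
Only numpy, scipy, OpenCV 4.12 (cv2) and the standard library are available. Lean on these libraries where they do the work, as an engineer would, in place of code of your own. Each camera call takes 0.05 s, during which the arm holds its last target. There are 200 camera calls.

## Working session

There is one attempt and no reset: what is moved stays moved. The work goes in short steps, Python scripts to look and compute and a tool call to move; the robot and the scene stay as the last step left them, time stands still between calls to the robot, and variables do not carry over. Pictures are saved under pics/ and viewed, at most 10 in all, crops included, and the job is handed in when it is done.

Besides the shell and the picture viewer there is one more tool, called after "Call:" in YAML: its name, and indented under it one key for each argument. drive_tool: Moves the arm, as the interface text tells. Its arguments: {"type":"object","properties":{"targets":{"type":"array","items":{"type":"array","items":{"type":"number"}}},"force":{"type":"number"}},"required":["targets"]}

```bash
mkdir -p pics
cat > h.py <<'E'
import numpy as np, cv2
from workcell import r, viewer
from scipy.spatial.transform import Rotation as Ro
def ray(cam,row,col,depth=None,z=None,c=None):
    c=c or viewer.calibration(cam); K=np.array(c["K"]);R=np.array(c["rotation"]);o=np.array(c["origin"])
    d=R@np.array([(col-K[0,2])/K[0,0],-(row-K[1,2])/K[1,1],-1.0])
    s=depth if depth is not None else (z-o[2])/d[2]
    return o+s*d
def cloud(cam,mask,D,c=None):
    c=c or viewer.calibration(cam); K=np.array(c["K"]);R=np.array(c["rotation"]);o=np.array(c["origin"])
    v,u=np.nonzero(mask&(D>0)); d=D[v,u]
    return o+(np.stack([(u-K[0,2])/K[0,0]*d,-(v-K[1,2])/K[1,1]*d,-d],1))@R.T
E
python3 - <<'E'
from h import *
s=r.sense(); print(s)
for cam in ["top","scene"]:
    p,D=viewer.camera(cam); cv2.imwrite(f"pics/{cam}0.png",p); np.save(f"{cam}0.npy",D)
    print(cam,{k:np.round(v,3).tolist() if not isinstance(v,str) else v for k,v in viewer.calibration(cam).items()})
    for n in ["lever_pad","tray_front","tray_bay","clip_face","block_center","bowl_handle","bowl_center","lens_cap","polish_jar","spare_ring"]:
        for k in viewer.landmark_of(cam,n)[:3]:
            rr,cc=k["position"]; d=D[int(np.clip(round(rr),0,479)),int(np.clip(round(cc),0,639))]
            print(n,round(k["score"],2),np.round([rr,cc],1),np.round(ray(cam,rr,cc,d),3))
E
```

```text
{'t': 0.0, 'joint_pos': array([ 1.5012141 ,  0.50183595, -0.42678833,  1.55144309,  0.22079717,
        1.13827799, -0.21027331]), 'qd': array([-1.35333644e-03, -1.25142403e-03,  5.01780281e-04, -5.09935689e-04,
        1.06642183e-05, -2.90277888e-04,  1.22548039e-03]), 'joint_efforts': array([ 4.32774659e-04, -5.69519234e+01, -5.81623659e+00, -2.80935735e+01,
        1.06548186e-02,  1.21232303e-02, -1.80809155e-05]), 'position': array([ 0.21207381, -0.61370958,  0.23026941]), 'tool_rot': array([-3.13968434e+00, -6.96286732e-05,  3.32858610e-01]), 'ft_force': array([ 0.39726228, -0.05202759,  0.02352506]), 'ft_torque': array([-0.00697974, -0.03711921, -0.0062581 ]), 'finger_force': 0.0, 'finger_gap': 0.08553458721329849}
top {'K': [[572.208, 0.0, 320.554], [0.0, 572.208, 232.163], [0.0, 0.0, 1.0]], 'origin': [0.465, 0.049, 1.523], 'rotation': [0.055, -0.006, -1.584]}
lever_pad 0.73 [271.9 369.2] [2.764 2.347 3.821]
tray_front 0.81 [258.9 319.4] [2.862 2.445 3.919]
tray_bay 0.75 [230.6 330.9] [2.774 2.357 3.832]
tray_bay 0.64 [229.4 342.4] [2.789 2.372 3.846]
clip_face 0.71 [225.  3
[... 986 characters left out ...]
0.282]
clip_face 0.47 [247.5 319.6] [ 0.365 -1.32   0.295]
clip_face 0.16 [193.4 384.8] [ 0.409 -1.276  0.339]
block_center 0.86 [247.4 319.4] [ 0.362 -1.323  0.292]
block_center 0.64 [215.8 266.4] [ 0.187 -1.498  0.117]
block_center 0.47 [346.2 193.9] [ 0.202 -1.483  0.132]
bowl_handle 0.91 [127.  341.8] [ 0.212 -1.473  0.142]
bowl_handle 0.85 [157.7 338.4] [ 0.272 -1.413  0.202]
bowl_center 0.89 [136.1 342.3] [ 0.212 -1.473  0.142]
bowl_center 0.62 [166.2 338.7] [ 0.281 -1.404  0.211]
lens_cap 0.89 [376.6 260. ] [ 0.366 -1.319  0.296]
polish_jar 0.9 [192.1 384.1] [ 0.409 -1.276  0.339]
polish_jar 0.61 [262.8 312.3] [ 0.339 -1.346  0.269]
spare_ring 0.88 [346.6 194.5] [ 0.203 -1.482  0.133]
```

```bash
sed -i 's/R=np.array(c\["rotation"\])/R=Ro.from_euler("xyz",c["rotation"]).as_matrix()/' h.py
python3 - <<'E'
from h import *
for cam,L in {"top":dict(lever_pad=[(271.9,369.2)],tray_front=[(258.9,319.4)],bay=[(230.6,330.9)],clip=[(225,308.6)],block=[(230.5,331.6),(307,313.4)],handle=[(315.3,127.4),(283.4,197)],cap=[(211.7,470.3)],jar=[(224,206.9)],ring=[(273.4,470.6)]),
 "scene":dict(lever_pad=[(245.1,265.6)],tray_front=[(221.8,302)],bay=[(262.1,315.7)],clip=[(240,333.1)],block=[(247.4,319.4),(215.8,266.4)],handle=[(127,341.8),(157.7,338.4)],cap=[(376.6,260)],jar=[(192.1,384.1)],ring=[(346.6,194.5)])}.items():
    D=np.load(f"{cam}0.npy")
    for n,l in L.items():
        for rr,cc in l: print(cam,n,np.round(ray(cam,rr,cc,D[int(round(rr)),int(round(cc))]),3))
p=cv2.imread("pics/top0.png"); cv2.imwrite("pics/top0c.png",cv2.resize(p[150:350,80:500],(800,381),interpolation=cv2.INTER_CUBIC))
E
```

```text
top lever_pad [ 0.444 -0.083  0.074]
top tray_front [0.479 0.042 0.008]
top bay [0.55  0.012 0.069]
top clip [0.568 0.069 0.025]
top block [0.55  0.01  0.062]
top block [0.356 0.059 0.059]
top handle [0.342 0.529 0.064]
top handle [0.42  0.352 0.073]
top cap [ 0.597 -0.357  0.024]
top jar [0.57  0.326 0.076]
top ring [ 0.435 -0.361 -0.004]
scene lever_pad [ 0.437 -0.071  0.074]
scene tray_front [0.43  0.111 0.003]
scene bay [ 0.552 -0.018  0.019]
scene clip [0.556 0.071 0.025]
scene block [ 0.557 -0.005  0.065]
scene block [0.358 0.042 0.051]
scene handle [0.337 0.53  0.067]
scene handle [0.418 0.354 0.075]
scene cap [ 0.613 -0.355  0.016]
scene jar [0.596 0.316 0.033]
scene ring [ 0.433 -0.36   0.   ]
```

View pics/scene0.png

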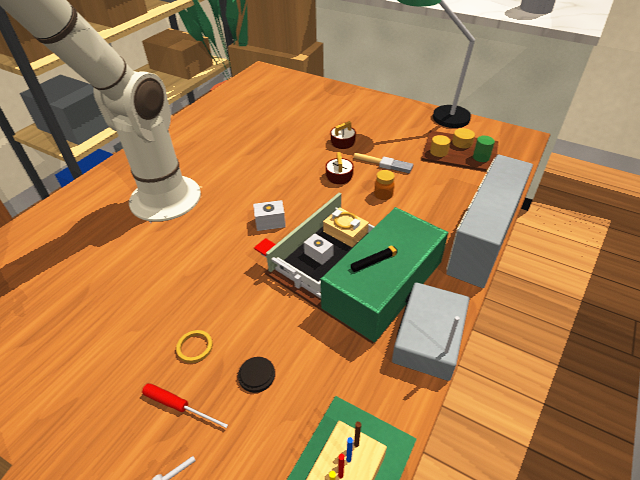

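View pics/top0c.png

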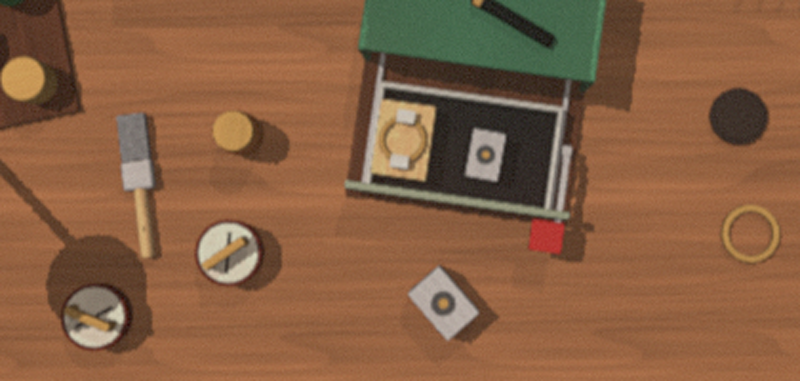

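The scene picture shows the green hood at (385,270), the tray open towards the robot with the smaller block at (318,247), and the red pad at (265,246). The larger look-alike block stands on the counter at (268,215). In the top crop the target bowl, the one nearer the base, is at (228,252), and the tray is yawed by about -8°.

```bash
cat >> h.py <<'E'
def plan(pos,yaw,n,cur=None):
    """rows (cm,deg) from cur (pos,yaw) to pos,yaw, tool down, n equal steps"""
    s=r.sense(); p0,y0=cur if cur else (s["position"],s["tool_rot"][2])
    dy=(yaw-y0+np.pi)%(2*np.pi)-np.pi; step=(np.array(pos)-p0)/n
    for i in range(n):
        R=Ro.from_euler("xyz",[np.pi,0,y0+dy*i/n]).as_matrix()
        print(np.round(R.T@step*100,2).tolist(),round(-np.degrees(dy)/n,2))
E
python3 - <<'E'
from h import *
s=r.sense(); c=viewer.calibration("wrist")
R=Ro.from_euler("xyz",s["tool_rot"]).as_matrix(); Rc=Ro.from_euler("xyz",c["rotation"]).as_matrix()
print("cam in tool",R.T@(np.array(c["origin"])-s["position"]),"look",R.T@-Rc[:,2],c["K"])
plan([0.50,0.0,0.27],1.43,16)
E
```

```text
cam in tool [ 0.07322212  0.00036519 -0.14386588] look [-2.92146602e-01 -2.80272671e-04  9.56373507e-01] [[334.21344909   0.         314.97823591]
 [  0.         334.21344909 245.36532795]
 [  0.           0.           1.        ]]
[2.95, -3.04, -0.24] -3.93
[3.15, -2.83, -0.24] -3.93
[3.34, -2.61, -0.24] -3.93
[3.51, -2.37, -0.24] -3.93
[3.67, -2.13, -0.24] -3.93
[3.8, -1.87, -0.24] -3.93
[3.92, -1.61, -0.24] -3.93
[4.02, -1.33, -0.24] -3.93
[4.11, -1.06, -0.24] -3.93
[4.17, -0.77, -0.24] -3.93
[4.21, -0.48, -0.24] -3.93
[4.24, -0.19, -0.24] -3.93
[4.24, 0.1, -0.24] -3.93
[4.22, 0.39, -0.24] -3.93
[4.19, 0.68, -0.24] -3.93
[4.13, 0.96, -0.24] -3.93
```

Call:
drive_tool:
  targets:
    - [2.95,-3.04,-0.24,0,0,-3.93,8]
    - [3.15,-2.83,-0.24,0,0,-3.93,8]
    - [3.34,-2.61,-0.24,0,0,-3.93,8]
    - [3.51,-2.37,-0.24,0,0,-3.93,8]
    - [3.67,-2.13,-0.24,0,0,-3.93,8]
    - [3.8,-1.87,-0.24,0,0,-3.93,8]
    - [3.92,-1.61,-0.24,0,0,-3.93,8]
    - [4.02,-1.33,-0.24,0,0,-3.93,8]

```text
t: 1.9
position: [0.3566, -0.3058, 0.2509]
tool_rot: [3.141, 0.001, 0.884]
ft_force: [0.0, 0.4, 0.7]
finger_gap: 0.08
finger_force: 0.0
```

Call:
drive_tool:
  targets:
    - [4.11,-1.06,-0.24,0,0,-3.93,2]
    - [4.17,-0.77,-0.24,0,0,-3.93,2]
    - [4.21,-0.48,-0.24,0,0,-3.93,2]
    - [4.24,-0.19,-0.24,0,0,-3.93,2]
    - [4.24,0.1,-0.24,0,0,-3.93,2]
    - [4.22,0.39,-0.24,0,0,-3.93,2]
    - [4.19,0.68,-0.24,0,0,-3.93,2]
    - [4.13,0.96,-0.24,0,0,-3.93,2]
    - [0,0,0,0,0,0,2]
    - [0,0,0,0,0,0,2]

```text
t: 2.9
position: [0.5001, 0.0012, 0.2698]
tool_rot: [-3.142, -0.0, 1.433]
ft_force: [-0.2, -1.2, -0.3]
finger_gap: 0.0198
finger_force: 0.0
```

```bash
cat > look.py <<'E'
from h import *
import sys
def look(tag,names):
    c=viewer.calibration("wrist"); p,D=viewer.camera("wrist"); cv2.imwrite(f"pics/{tag}.png",p); np.savez(f"{tag}.npz",D=D,o=c["origin"],r=c["rotation"],K=c["K"])
    for n in names:
        for k in viewer.landmark_of("wrist",n)[:2]:
            rr,cc=k["position"]; d=D[int(np.clip(round(rr),0,479)),int(np.clip(round(cc),0,639))]
            print(n,round(k["score"],2),np.round([rr,cc]),np.round(ray("wrist",rr,cc,d,c=c),4))
    return c,p,D
E
python3 - <<'E'
from look import *
print(r.sense()["position"],r.sense()["tool_rot"])
c,p,D=look("w1",["lever_pad","tray_front","tray_bay","clip_face","block_center"])
for m in viewer.masks_of("wrist","block_center")[:2]:
    P=cloud("wrist",m["mask"],D,c); T=P[(P[:,2]>.058)&(P[:,2]<.072)]
    print(m["score"],m["rect"],len(P),len(T),np.median(T[:,2]))
    if len(T)>20: print(cv2.minAreaRect(T[:,:2].astype(np.float32)*1000))
for m in viewer.masks_of("wrist","clip_face")[:1]:
    P=cloud("wrist",m["mask"],D,c); T=P[(P[:,2]>.055)&(P[:,2]<.067)]
    print(m["score"],len(T)); print(cv2.minAreaRect(T[:,:2].astype(np.float32)*1000))
P=cloud("wrist",np.ones((480,640),bool),D,c)
T=P[(abs(P[:,2]-.085)<.004)&(P[:,0]<.52)&(P[:,0]>.4)]; print("panel",len(T))
if len(T)>20: print(cv2.minAreaRect(T[:,:2].astype(np.float32)*1000))
E
```

```text
[0.50006854 0.00117871 0.26976015] [-3.14156943e+00 -3.33740781e-04  1.43304322e+00]
lever_pad 0.8 [293. 268.] [ 0.4355 -0.0765  0.0734]
lever_pad 0.5 [132. 362.] [0.557  0.0787 0.0601]
tray_front 0.95 [179. 294.] [0.4842 0.0449 0.0865]
tray_bay 0.98 [227. 356.] [ 0.5408 -0.0159  0.0667]
clip_face 0.68 [132. 365.] [0.5599 0.0785 0.061 ]
block_center 0.98 [206. 357.] [0.5439 0.0065 0.0688]
block_center 0.87 [177. 175.] [0.3601 0.0607 0.0595]
0.77 [172.7, 174.5, 99.4, 88.4] 5534 2642 0.05869895488387944
((348.0550537109375, 63.5494384765625), (81.60174560546875, 56.2432975769043), 39.92844009399414)
0.65 [359.4, 205.1, 66.4, 44.4] 2821 2561 0.06734030210586561
((545.1206665039062, 4.198087692260742), (44.030975341796875, 63.93303298950195), 78.5543212890625)
0.77 6993
((534.7427368164062, 30.132545471191406), (280.06719970703125, 124.68739318847656), 74.40019226074219)
panel 3284
((485.4024353027344, 43.67071533203125), (297.7073974609375, 10.159107208251953), 80.9562759399414)
```

View pics/w1.png

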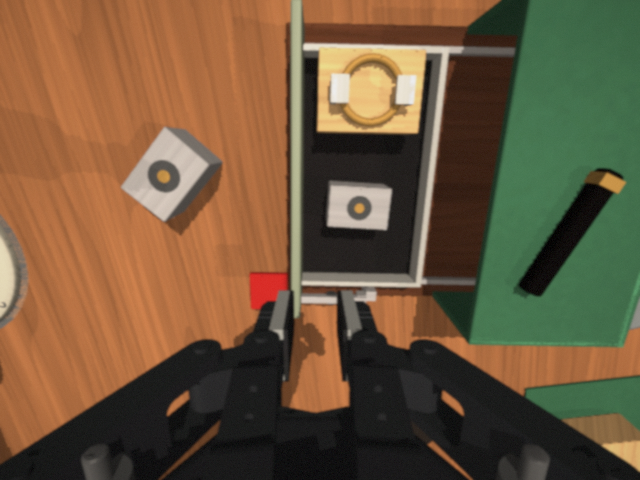

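The wrist picture shows the block at (358,206), the clip stand at (370,90), the right end wall at row 278 and the red pad at (268,290). Next I measure the tray frame and edges.

```bash
cat >> h.py <<'E'
TY=np.radians(-9.04); C=np.array([.4854,.0437])
EX=np.array([np.cos(TY),np.sin(TY)]); EY=np.array([-EX[1],EX[0]])
def totray(P): d=np.asarray(P)[...,:2]-C; return np.stack([d@EX,d@EY],-1)
def toworld(x,y): return C+x*EX+y*EY
E
python3 - <<'E'
from h import *
z=np.load("w1.npz"); c=dict(K=z["K"],origin=z["o"],rotation=z["r"]); D=z["D"]
P=cloud("wrist",np.ones((480,640),bool),D,c); t=totray(P)
f=lambda a,z0,z1,x0,x1,y0,y1: a[(P[:,2]>z0)&(P[:,2]<z1)&(t[:,0]>x0)&(t[:,0]<x1)&(t[:,1]>y0)&(t[:,1]<y1)]
q=lambda a:np.round(np.percentile(a,[0,1,5,50,95,99,100]),4)
s=f(t,.056,.066,.02,.13,.02,.16); print("stand x",q(s[:,0]),"y",q(s[:,1]))
w=f(t,.045,.056,.03,.12,-.16,-.09); print("rwall y",q(w[:,1]))
w=f(t,.045,.056,.1,.2,-.08,.0); print("back x",q(w[:,0]))
w=f(P,.01,.035,.02,.12,-.09,-.06); print("floor z",q(w[:,2]))
w=f(P,.05,.09,.02,.2,-.06,.0); print("block z",q(w[:,2]))
w=f(t,.068,.08,-.08,-.005,-.16,-.08); print("pad x",q(w[:,0]),"y",q(w[:,1]), q(f(P,.068,.08,-.08,-.005,-.16,-.08)[:,2]))
b=f(t,.0655,.07,.02,.12,-.07,.02); print("block",cv2.minAreaRect((b*1000).astype(np.float32)))
E
```

```text
stand x [0.02   0.0208 0.0237 0.0693 0.116  0.1189 0.1202] y [0.0457 0.0461 0.0485 0.0837 0.117  0.1189 0.12  ]
rwall y [-0.1438 -0.1431 -0.1397 -0.1228 -0.12   -0.1198 -0.1195]
back x [0.1383 0.1385 0.1387 0.1409 0.1446 0.1451 0.1454]
floor z [0.0207 0.0216 0.0221 0.0233 0.0246 0.0251 0.0259]
block z [0.05   0.0504 0.0512 0.0672 0.0687 0.0693 0.0701]
pad x [-0.0519 -0.0512 -0.05   -0.035  -0.0136 -0.0105 -0.0104] y [-0.147  -0.1451 -0.1404 -0.118  -0.1036 -0.1031 -0.1025] [0.0681 0.0686 0.0715 0.0733 0.0745 0.0749 0.076 ]
block ((65.23663330078125, -29.629053115844727), (44.00887680053711, 63.85422897338867), 87.64260864257812)
```

Run:
```python
from h import *
plan([*toworld(.065,-.086),.15],TY+np.pi/2,4)
```

```text
[-1.12, 1.08, 2.99] 0.22
[-1.11, 1.08, 2.99] 0.22
[-1.11, 1.08, 2.99] 0.22
[-1.1, 1.09, 2.99] 0.22
```

Call:
drive_tool:
  targets:
    - [-1.12,1.08,3,0,0,0.25,2]
    - [-1.11,1.08,3,0,0,0.25,2]
    - [-1.11,1.08,3,0,0,0.3,2]
    - [-1.1,1.09,3,0,0,0.3,2]
    - [0,0,3,0,0,0,2]
    - [0,0,3,0,0,0,2]
    - [0,0,3,0,0,0,2]
    - [0,0,1.6,0,0,0,2]
    - [0,0,1,0,0,0,2]
    - [0,0,0,0,0,0,2]

```text
t: 4.3
position: [0.5359, -0.0504, 0.0331]
tool_rot: [-3.14, -0.0, 1.411]
ft_force: [0.5, -0.0, -0.7]
finger_gap: 0.02
finger_force: 0.0
```

Run:
```python
from h import *
s=r.sense();print(s["position"],totray(s["position"]),s["tool_rot"][2]-TY-np.pi/2,s["ft_force"])
```

```text
[ 0.5358808  -0.05039002  0.0330825 ] [ 0.06463757 -0.08498957] -0.0021121714231817634 [ 0.50119633 -0.03080339 -0.72144019]
```

Call:
drive_tool:
  targets:
    - [1,0,0,0,0,0,2]
    - [0.7,0,0,0,0,0,2]
    - [0.7,0,0,0,0,0,2]
    - [0.7,0,0,0,0,0,2]
    - [0.7,0,0,0,0,0,2]
    - [0.7,0,0,0,0,0,2]
    - [0.7,0,0,0,0,0,2]
    - [0.7,0,0,0,0,0,2]
    - [0.5,0,0,0,0,0,2]

```text
t: 5.2
position: [0.5475, 0.0106, 0.0349]
tool_rot: [3.14, 0.004, 1.41]
ft_force: [-1.0, -7.7, 7.2]
finger_gap: 0.02
finger_force: 4.0
```

Call:
drive_tool:
  targets:
    - [0.3,0,0,0,0,0,2]
    - [0.3,0,0,0,0,0,2]
    - [0.2,0,0,0,0,0,2]
    - [0.2,0,0,0,0,0,2]

```text
t: 5.6
position: [0.5489, 0.0199, 0.0349]
tool_rot: [3.14, 0.005, 1.409]
ft_force: [-1.6, -8.2, 6.8]
finger_gap: 0.02
finger_force: 4.0
```

Call:
drive_tool:
  targets:
    - [0.2,0,0,0,0,0,2]
    - [0.2,0,0,0,0,0,2]

```text
t: 5.8
position: [0.5495, 0.0237, 0.0349]
tool_rot: [3.14, 0.005, 1.409]
ft_force: [-1.2, -8.3, 7.2]
finger_gap: 0.0198
finger_force: 4.0
```

Call:
drive_tool:
  targets:
    - [0.1,0,0,0,0,0,2]
    - [0.1,0,0,0,0,0,2]

```text
t: 6.0
position: [0.5497, 0.0251, 0.0348]
tool_rot: [3.14, 0.006, 1.409]
ft_force: [-2.1, -10.2, 8.7]
finger_gap: 0.02
finger_force: 5.4
```

Call:
drive_tool:
  targets:
    - [0.1,0,0,0,0,0,2]
    - [0.1,0,0,0,0,0,2]
    - [0,0,0,0,0,0,2]

```text
t: 6.3
position: [0.5497, 0.0251, 0.0349]
tool_rot: [3.141, 0.008, 1.408]
ft_force: [-3.2, -13.2, 10.9]
finger_gap: 0.0199
finger_force: 6.6
```

Call:
drive_tool:
  targets:
    - [0.1,0,0,0,0,0,2]
    - [0.1,0,0,0,0,0,2]
    - [0,0,0,0,0,0,2]

```text
t: 6.6
position: [0.5497, 0.0251, 0.0348]
tool_rot: [3.141, 0.011, 1.407]
ft_force: [-3.2, -15.8, 12.8]
finger_gap: 0.0198
finger_force: 8.5
```

Call:
drive_tool:
  targets:
    - [-1,0,0,0,0,0,2]
    - [-2,0,0,0,0,0,2]
    - [-1,0,-3,0,0,0,2]
    - [0,0,-4,0,0,0,4]
    - [0,0,-4,0,0,0,4]
    - [0,0,-4,0,0,0,4]
    - [0,0,-4,0,0,0,4]
    - [0,0,-4,0,0,0,4]
    - [0,0,0,0,0,0,4]
    - [0,0,0,0,0,0,4]

```text
t: 7.6
position: [0.5438, -0.0062, 0.2649]
tool_rot: [3.139, 0.0, 1.412]
ft_force: [-0.6, -0.0, -0.3]
finger_gap: 0.0397
finger_force: 0.0
```

Run:
```python
from look import *
c,p,D=look("w2",["block_center","tray_bay"])
P=cloud("wrist",np.ones((480,640),bool),D,c); t=totray(P)
f=lambda a,z0,z1,x0,x1,y0,y1: a[(P[:,2]>z0)&(P[:,2]<z1)&(t[:,0]>x0)&(t[:,0]<x1)&(t[:,1]>y0)&(t[:,1]<y1)]
q=lambda a:np.round(np.percentile(a,[0,1,5,50,95,99,100]),4)
b=f(t,.0645,.07,.02,.12,-.05,.055); print("block",cv2.minAreaRect((b*1000).astype(np.float32)))
s=f(t,.056,.0635,.02,.13,.04,.16); print("stand y",q(s[:,1]))
w=f(t,.045,.056,.03,.12,-.16,-.09); print("rwall y",q(w[:,1]))
w=f(t,.083,.09,-.02,.03,-.12,.12); print("panel",cv2.minAreaRect((w*1000).astype(np.float32)))
cv2.imwrite("pics/w2c.png",cv2.resize(p[:300,220:520],(600,600)))
```

```text
block_center 0.98 [179. 133.] [0.3644 0.0618 0.0593]
block_center 0.77 [154. 315.] [0.5534 0.057  0.0689]
tray_bay 0.97 [231. 318.] [ 0.5429 -0.0329  0.0221]
block ((68.07093048095703, 28.272441864013672), (93.00146484375, 53.047542572021484), 0.09773320704698563)
stand y [0.0458 0.0459 0.0486 0.0844 0.1177 0.1195 0.1198]
rwall y [-0.1436 -0.1431 -0.1394 -0.123  -0.1199 -0.1196 -0.1192]
panel ((0.08298730850219727, 0.05397796630859375), (10.40757942199707, 239.88131713867188), 0.023875810205936432)
```

View pics/w2c.png

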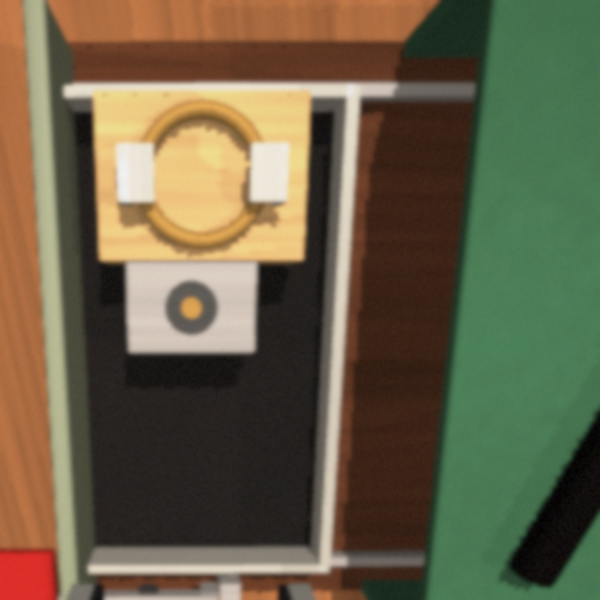

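The crop shows the block (190,307) flush against the clip stand (edge at row 262) with no visible gap. Next is the bowl.

Run:
```python
from h import *
plan([.42,.335,.25],2.18,10)
```

```text
[3.18, -1.75, 0.12] -4.4
[3.31, -1.5, 0.12] -4.4
[3.41, -1.24, 0.12] -4.4
[3.5, -0.98, 0.12] -4.4
[3.56, -0.71, 0.12] -4.4
[3.6, -0.43, 0.12] -4.4
[3.63, -0.15, 0.12] -4.4
[3.63, 0.13, 0.12] -4.4
[3.61, 0.41, 0.12] -4.4
[3.57, 0.68, 0.12] -4.4
```

Call:
drive_tool:
  targets:
    - [3.18,-1.75,0.12,0,0,-4.4,4]
    - [3.31,-1.5,0.12,0,0,-4.4,4]
    - [3.41,-1.24,0.12,0,0,-4.4,4]
    - [3.5,-0.98,0.12,0,0,-4.4,4]
    - [3.56,-0.71,0.12,0,0,-4.4,4]
    - [3.6,-0.43,0.12,0,0,-4.4,4]
    - [3.63,-0.15,0.12,0,0,-4.4,4]
    - [3.63,0.13,0.12,0,0,-4.4,4]
    - [3.61,0.41,0.12,0,0,-4.4,4]
    - [3.57,0.68,0.12,0,0,-4.4,4]

```text
t: 8.75
position: [0.4199, 0.3359, 0.2502]
tool_rot: [-3.139, -0.001, 2.182]
ft_force: [1.2, 1.5, 0.3]
finger_gap: 0.04
finger_force: 0.0
```

Call:
drive_tool:
  targets:
    - [0,0,0,0,0,0,4]
    - [0,0,0,0,0,0,4]

```text
t: 8.95
position: [0.4197, 0.3358, 0.2505]
tool_rot: [-3.139, -0.001, 2.182]
ft_force: [-0.0, -0.9, -0.2]
finger_gap: 0.04
finger_force: 0.0
```

Run:
```python
from look import *
s=r.sense(); print(s["position"],s["tool_rot"])
c,p,D=look("w3",["bowl_handle","bowl_center"])
P=cloud("wrist",np.ones((480,640),bool),D,c)
near=np.hypot(P[:,0]-.42,P[:,1]-.352)<.07
B=P[near&(P[:,2]>.066)&(P[:,2]<.085)]
print(len(B),np.percentile(B[:,2],[5,50,95]),cv2.minAreaRect((B[:,:2]*1000).astype(np.float32)))
G=P[near&(P[:,2]>.03)&(P[:,2]<.055)]; print("bowl",cv2.minEnclosingCircle((G[:,:2]*1000).astype(np.float32)))
```

```text
[0.4197339  0.3357648  0.25045642] [-3.13924718e+00 -9.29832524e-04  2.18191293e+00]
bowl_handle 0.97 [203. 328.] [0.4171 0.3583 0.0744]
bowl_center 0.63 [203. 323.] [0.4133 0.3556 0.0766]
815 [0.07344393 0.07506959 0.07626942] ((418.8524169921875, 353.70587158203125), (12.039565086364746, 63.667724609375), 33.490272521972656)
bowl ((419.1482238769531, 353.46746826171875), 45.06334686279297)
```

View pics/w3.png

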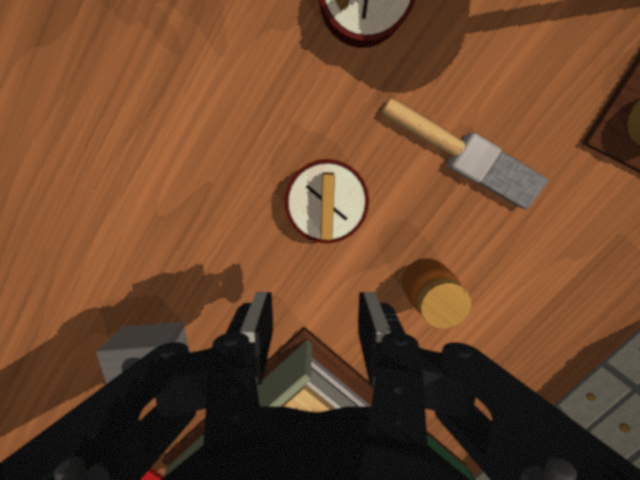

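The wrist picture shows the target bowl at (327,201) with its handle nearly along tool x, and clear space around it.

Run:
```python
from h import *
plan([.4189,.3537,.12],2.155,4)
```

```text
[0.45, 0.23, 3.27] 0.31
[0.45, 0.23, 3.27] 0.31
[0.45, 0.22, 3.27] 0.31
[0.46, 0.22, 3.27] 0.31
```

Run:
```python
from h import *
s=r.sense(); print(s["position"],s["tool_rot"]); plan([.4189,.3537,.12],2.155,1)
```

```text
[0.42172055 0.33364678 0.25092336] [-3.14010988e+00  5.40164136e-04  2.17676068e+00]
[1.81, 0.91, 13.09] 1.25
```

Call:
drive_tool:
  targets:
    - [0.4,0.2,3.25,0,0,0.4,4]
    - [0.4,0.2,3.25,0,0,0.4,4]
    - [0.4,0.2,3.25,0,0,0.4,4]
    - [0.4,0.2,3.25,0,0,0.3,4]
    - [0,0,0,0,0,0,3.5]
    - [0,0,0,0,0,0,3.5]

```text
t: 9.7
position: [0.4191, 0.352, 0.1219]
tool_rot: [-3.14, 0.0, 2.152]
ft_force: [0.2, 0.6, -0.1]
finger_gap: 0.0352
finger_force: 0.0
```

Run:
```python
from h import *
for i in range(3):
    s=r.sense(); print(s["position"],s["tool_rot"],s["qd"].round(3)); plan([.4189,.3537,.05],2.155,1); viewer.camera("wrist")
```

```text
[0.41910748 0.35202213 0.12187968] [-3.14045312e+00  1.94443663e-05  2.15169475e+00] [ 0.009 -0.03  -0.029 -0.026  0.001 -0.     0.   ]
[0.15, 0.07, 7.19] -0.19
[0.41970558 0.3527471  0.12290001] [ 3.14050450e+00 -1.17945070e-04  2.15165654e+00] [ 0.002 -0.017 -0.013 -0.013  0.005 -0.002 -0.003]
[0.12, -0.02, 7.29] -0.19
[0.41999801 0.35314146 0.12340926] [ 3.13923617e+00 -5.71643980e-05  2.15176789e+00] [-0.001 -0.01  -0.005 -0.003  0.005 -0.004 -0.005]
[0.11, -0.06, 7.34] -0.19
```

Call:
drive_tool:
  targets:
    - [0.1,-0.05,2.4,0,0,-0.2,3.5]
    - [0,0,2.4,0,0,0,3.5]
    - [0,0,1.5,0,0,0,3.5]
    - [0,0,1.0,0,0,0,3.5]
    - [0,0,0,0,0,0,3.5]
    - [0,0,0,0,0,0,3.5]

```text
t: 10.45
position: [0.4182, 0.3539, 0.0494]
tool_rot: [3.141, -0.0, 2.156]
ft_force: [0.9, 0.6, -0.1]
finger_gap: 0.0352
finger_force: 0.0
```

Call:
drive_tool:
  targets:
    - [0,0,0,0,0,0,1]
    - [0,0,0,0,0,0,1]
    - [0,0,0,0,0,0,0.5]
    - [0,0,0,0,0,0,0.5]
    - [0,0,0,0,0,0,0.5]
  force: 40

```text
t: 10.95
position: [0.4187, 0.3542, 0.0494]
tool_rot: [3.139, -0.0, 2.156]
ft_force: [2.6, 1.7, 3.3]
finger_gap: 0.0109
finger_force: 40.8
```

Call:
drive_tool:
  targets:
    - [0,0,-0.5,0,0,0,0.5]
    - [0,0,-1.5,0,0,0,0.5]
    - [0,0,-3,0,0,0,0.5]
    - [0,0,-3,0,0,0,0.5]
    - [0,0,-3,0,0,0,0.5]
    - [0,0,-3,0,0,0,0.5]
    - [0,0,-1,0,0,0,0.5]
    - [0,0,0,0,0,0,0.5]

```text
t: 11.75
position: [0.4182, 0.3537, 0.2]
tool_rot: [3.139, 0.001, 2.156]
ft_force: [-0.2, -1.2, -3.2]
finger_gap: 0.0114
finger_force: 39.9
```

Run:
```python
from h import *
s=r.sense(); print(s["position"],s["ft_force"],s["finger_gap"],s["finger_force"])
plan([*toworld(.070,-.0593),.2],1.413,20)
```

```text
[0.4181649  0.35367004 0.20001589] [-0.24021458 -1.21849016 -3.20480648] 0.011362746024331053 39.9004465341568
[-1.93, -0.52, 0.0] 2.13
[-1.95, -0.45, 0.0] 2.13
[-1.97, -0.37, 0.0] 2.13
[-1.98, -0.3, 0.0] 2.13
[-1.99, -0.23, 0.0] 2.13
[-2.0, -0.15, 0.0] 2.13
[-2.0, -0.08, 0.0] 2.13
[-2.0, -0.0, 0.0] 2.13
[-2.0, 0.07, 0.0] 2.13
[-2.0, 0.14, 0.0] 2.13
[-1.99, 0.22, 0.0] 2.13
[-1.98, 0.29, 0.0] 2.13
[-1.97, 0.37, 0.0] 2.13
[-1.95, 0.44, 0.0] 2.13
[-1.93, 0.51, 0.0] 2.13
[-1.91, 0.58, 0.0] 2.13
[-1.89, 0.65, 0.0] 2.13
[-1.87, 0.72, 0.0] 2.13
[-1.84, 0.79, 0.0] 2.13
[-1.81, 0.86, 0.0] 2.13
```

Call:
drive_tool:
  targets:
    - [-1.93,-0.52,0,0,0,2.13,0.5]
    - [-1.95,-0.45,0,0,0,2.13,0.5]
    - [-1.97,-0.37,0,0,0,2.13,0.5]
    - [-1.98,-0.3,0,0,0,2.13,0.5]
    - [-1.99,-0.23,0,0,0,2.13,0.5]
    - [-2,-0.15,0,0,0,2.13,0.5]
    - [-2,-0.08,0,0,0,2.13,0.5]
    - [-2,0,0,0,0,2.13,0.5]
    - [-2,0.07,0,0,0,2.13,0.5]
    - [-2,0.14,0,0,0,2.13,0.5]

```text
t: 12.75
position: [0.4802, 0.162, 0.1968]
tool_rot: [-3.138, 0.0, 1.783]
ft_force: [-0.2, -0.2, -2.5]
finger_gap: 0.0111
finger_force: 39.9
```

Call:
drive_tool:
  targets:
    - [-1.99,0.22,0,0,0,2.13,0.5]
    - [-1.98,0.29,0,0,0,2.13,0.5]
    - [-1.97,0.37,0,0,0,2.13,0.5]
    - [-1.95,0.44,0,0,0,2.13,0.5]
    - [-1.93,0.51,0,0,0,2.13,0.5]
    - [-1.91,0.58,0,0,0,2.13,0.5]
    - [-1.89,0.65,0,0,0,2.13,0.5]
    - [-1.87,0.72,0,0,0,2.13,0.5]
    - [-1.84,0.79,0,0,0,2.13,0.5]
    - [-1.81,0.86,0,0,0,2.13,0.5]

```text
t: 13.75
position: [0.5454, -0.0279, 0.1987]
tool_rot: [3.141, 0.0, 1.41]
ft_force: [0.1, -0.3, -3.3]
finger_gap: 0.0116
finger_force: 39.9
```

Call:
drive_tool:
  targets:
    - [0,0,0,0,0,0,0.5]
    - [0,0,0,0,0,0,0.5]
    - [0,0,0,0,0,0,0.5]
    - [0,0,0,0,0,0,0.5]

```text
t: 14.15
position: [0.5448, -0.0252, 0.1988]
tool_rot: [3.142, -0.0, 1.415]
ft_force: [0.6, 0.6, -3.2]
finger_gap: 0.0112
finger_force: 39.9
```

Run:
```python
from h import *
s=r.sense(); print(s["position"],s["tool_rot"],totray(s["position"]),s["ft_force"],s["finger_gap"])
plan([*toworld(.070,-.0593),.1],1.413,1)
p,D=viewer.camera("scene"); cv2.imwrite("pics/s2.png",cv2.resize(p[130:330,200:460],(780,600)))
```

```text
[ 0.54476319 -0.02515336  0.19880989] [ 3.14157713e+00 -3.85600655e-04  1.41455659e+00] [ 0.06944435 -0.05867075] [ 0.59642842  0.59746085 -3.20199307] 0.011202601503540839
[-0.06, 0.06, 9.88] 0.09
```

View pics/s2.png

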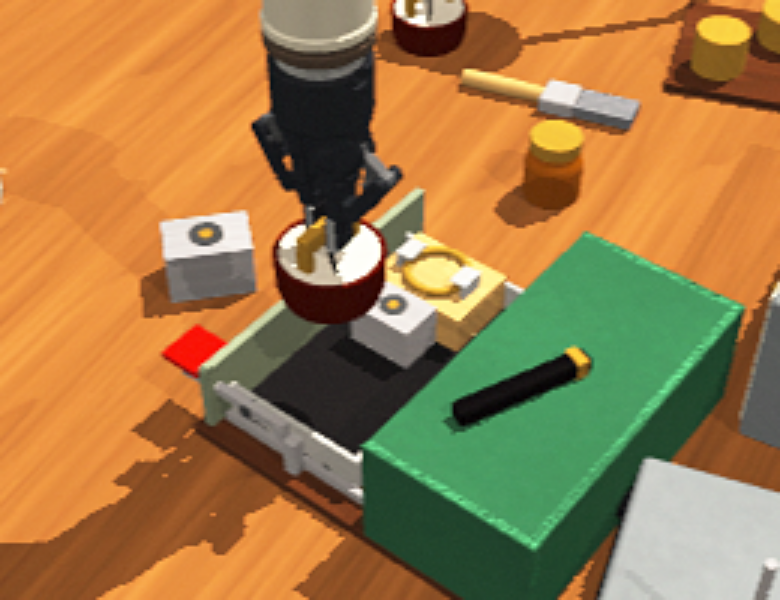

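The bowl hangs upright at about (330,265) over the free bay, and the block is still flush. Lowering now.

Call:
drive_tool:
  targets:
    - [-0.05,0.05,3,0,0,0,0.5]
    - [0,0,3,0,0,0,0.5]
    - [0,0,3,0,0,0,0.5]
    - [0,0,2,0,0,0,0.5]
    - [0,0,0.7,0,0,0,0.5]
    - [0,0,0.2,0,0,0,0.5]
    - [0,0,0,0,0,0,0.5]
    - [0,0,0,0,0,0,0.5]
    - [0,0,0,0,0,0,0.5]

```text
t: 15.1
position: [0.5462, -0.0268, 0.0808]
tool_rot: [3.14, 0.0, 1.413]
ft_force: [-0.5, -0.1, -3.3]
finger_gap: 0.0115
finger_force: 39.9
```

Call:
drive_tool:
  targets:
    - [0,0,0.2,0,0,0,0.5]
    - [0,0,0.2,0,0,0,0.5]
    - [0,0,0.15,0,0,0,0.5]
    - [0,0,0,0,0,0,0.5]

```text
t: 15.5
position: [0.5451, -0.0268, 0.0739]
tool_rot: [-3.141, 0.0, 1.413]
ft_force: [0.1, -0.6, -2.9]
finger_gap: 0.0112
finger_force: 39.9
```

Call:
drive_tool:
  targets:
    - [0,0,0.1,0,0,0,0.5]
    - [0,0,0.1,0,0,0,0.5]
    - [0,0,0,0,0,0,0.5]

```text
t: 15.8
position: [0.5452, -0.0268, 0.072]
tool_rot: [-3.141, 0.0, 1.413]
ft_force: [0.0, 0.8, -2.6]
finger_gap: 0.0113
finger_force: 39.9
```

Call:
drive_tool:
  targets:
    - [0,0,0.05,0,0,0,0.5]
    - [0,0,0,0,0,0,0.5]

```text
t: 16.0
position: [0.5453, -0.0268, 0.0717]
tool_rot: [-3.142, -0.0, 1.413]
ft_force: [1.1, -0.7, -2.9]
finger_gap: 0.0113
finger_force: 39.9
```

Call:
drive_tool:
  targets:
    - [0,0,0.1,0,0,0,0.5]
    - [0,0,0,0,0,0,0.5]

```text
t: 16.2
position: [0.5458, -0.0268, 0.0712]
tool_rot: [3.141, 0.0, 1.413]
ft_force: [0.2, -0.4, 3.3]
finger_gap: 0.0111
finger_force: 40.5
```

Call:
drive_tool:
  targets:
    - [0,0,0.1,0,0,0,0.5]
    - [0,0,0,0,0,0,0.5]

```text
t: 16.4
position: [0.5464, -0.027, 0.0712]
tool_rot: [3.14, 0.001, 1.413]
ft_force: [-2.4, -0.7, 9.5]
finger_gap: 0.0111
finger_force: 41.7
```

Call:
drive_tool:
  targets:
    - [0,0,-0.15,0,0,0,0.8]
    - [0,0,0,0,0,0,2]
    - [0,0,0,0,0,0,3.5]
    - [0,0,0,0,0,0,3.5]
    - [0,0,0,0,0,0,3.5]

```text
t: 16.9
position: [0.5453, -0.0267, 0.0711]
tool_rot: [-3.141, -0.0, 1.413]
ft_force: [0.1, -0.1, 0.6]
finger_gap: 0.0353
finger_force: 0.0
```

Call:
drive_tool:
  targets:
    - [0,0,-1,0,0,0,3.5]
    - [0,0,-3,0,0,0,3.5]
    - [0,0,-4,0,0,0,3.5]
    - [0,0,-4,0,0,0,2]
    - [0,0,-4,0,0,0,0]
    - [0,0,-3,0,0,0,0]
    - [-2,0,0,0,0,0,0]
    - [-2,0,0,0,0,0,0]
    - [0,0,0,0,0,0,0]
    - [0,0,0,0,0,0,0]

```text
t: 17.9
position: [0.5389, -0.0662, 0.2616]
tool_rot: [3.141, -0.0, 1.412]
ft_force: [0.5, -0.7, -0.4]
finger_gap: 0.0001
finger_force: 0.0
```

Run:
```python
from look import *
s=r.sense(); print(s["position"],totray(s["position"]),s["finger_gap"])
c,p,D=look("w4",["bowl_center","lever_pad","block_center"])
P=cloud("wrist",np.ones((480,640),bool),D,c); t=totray(P)
f=lambda a,z0,z1,x0,x1,y0,y1: a[(P[:,2]>z0)&(P[:,2]<z1)&(t[:,0]>x0)&(t[:,0]<x1)&(t[:,1]>y0)&(t[:,1]<y1)]
g=f(t,.058,.068,.008,.13,-.118,-.005); print("bowl",cv2.minEnclosingCircle((g*1000).astype(np.float32)))
h=f(P,.09,.105,.01,.13,-.118,-.005)[:,2]; print("handle z",np.percentile(h,[5,50,95]))
w=f(t,.066,.08,-.08,-.008,-.16,-.08); print("pad",np.percentile(w,[1,50,99],axis=0),cv2.minAreaRect((w*1000).astype(np.float32)))
cv2.imwrite("pics/w4c.png",p)
a=np.array([*toworld(-.031,-.126),.13])
```

```text
[ 0.53893371 -0.06623273  0.26159195] [ 0.07014182 -0.10015581] 0.00014143780778629666
bowl_center 0.55 [180. 313.] [ 0.5431 -0.0244  0.0977]
lever_pad 0.78 [245. 219.] [ 0.4353 -0.0768  0.0735]
block_center 0.75 [119. 117.] [0.3633 0.0596 0.0588]
bowl ((69.38003540039062, -61.88051223754883), 44.90781784057617)
handle z [0.09561312 0.09717405 0.09830963]
pad [[-0.05036919 -0.146312  ]
 [-0.02921171 -0.12402542]
 [-0.00939745 -0.10322347]] ((-30.09848976135254, -124.89453887939453), (42.09217071533203, 43.778011322021484), 0.32446110248565674)
```

View pics/w4c.png

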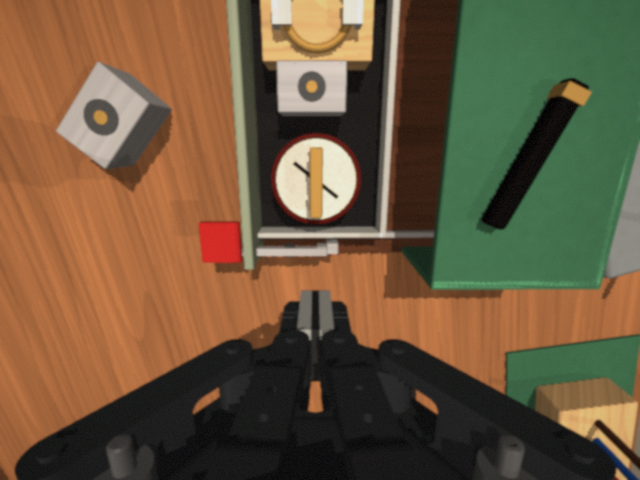

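The bowl sits upright in the bay at (316,180), the block is flush at (312,88), and the red pad is at (221,243). Moving to the lever next.

Call:
drive_tool:
  targets:
    - [-0.6,-2.5,1,0,0,0,0]
    - [-0.6,-2.5,2,0,0,0,0]
    - [-0.6,-2.5,3,0,0,0,0]
    - [-0.7,-2.3,4,0,0,0,0]
    - [0,0,4,0,0,0,0]
    - [0,0,2,0,0,0,0]
    - [0,0,0,0,0,0,0]
    - [0,0,0,0,0,0,0]
    - [0,0,0,0,0,0,0]

```text
t: 19.0
position: [0.4398, -0.0752, 0.1025]
tool_rot: [3.139, -0.0, 1.414]
ft_force: [0.2, -0.6, 0.5]
finger_gap: -0.0
finger_force: 0.0
```

Run:
```python
from h import *
s=r.sense(); print(s["position"],totray(s["position"]),s["tool_rot"])
plan([*toworld(-.028,-.125),.076],1.413,1)
```

```text
[ 0.43979179 -0.0751643   0.10251879] [-0.02636527 -0.12455402] [ 3.13917367e+00 -6.23528967e-05  1.41362158e+00]
[-0.04, -0.16, 2.65] 0.04
```

Call:
drive_tool:
  targets:
    - [0,-0.15,1.5,0,0,0,0]
    - [0,0,1.0,0,0,0,0]
    - [0,0,0.4,0,0,0,0]
    - [0,0,0.4,0,0,0,0]
    - [0,0,0.4,0,0,0,0]
    - [0,0,0.3,0,0,0,0]
    - [0,0,0,0,0,0,0]
    - [0,0,0,0,0,0,0]

```text
t: 19.8
position: [0.4367, -0.0754, 0.0615]
tool_rot: [-3.141, 0.001, 1.413]
ft_force: [-3.8, -0.2, 5.4]
finger_gap: -0.0003
finger_force: 3.2
```

Call:
drive_tool:
  targets:
    - [0,0,0.2,0,0,0,0]
    - [0,0,0.2,0,0,0,0]
    - [0,0,0,0,0,0,0]

```text
t: 20.1
position: [0.4371, -0.0754, 0.0576]
tool_rot: [3.141, 0.001, 1.413]
ft_force: [-3.5, -0.4, 6.9]
finger_gap: 0.0002
finger_force: 3.8
```

Call:
drive_tool:
  targets:
    - [0,0,0.15,0,0,0,0]
    - [0,0.3,0,0,0,0,0]
    - [0,0.4,0,0,0,0,0]
    - [0,0.4,0,0,0,0,0]
    - [0,0.4,0,0,0,0,0]
    - [0,0.4,0,0,0,0,0]
    - [0,0.4,0,0,0,0,0]

```text
t: 20.8
position: [0.4607, -0.0792, 0.0568]
tool_rot: [3.14, 0.001, 1.413]
ft_force: [-4.2, 1.2, 12.7]
finger_gap: -0.0
finger_force: 6.2
```

Run:
```python
from h import *
s=r.sense(); print(s["position"],totray(s["position"]),s["tool_rot"],s["ft_force"])
```

```text
[ 0.46066099 -0.07916128  0.05682468] [-0.00512727 -0.1252223 ] [3.13989162e+00 8.97265976e-04 1.41286812e+00] [-4.23372984  1.19535172 12.65459328]
```

Call:
drive_tool:
  targets:
    - [0,0.6,0,0,0,0,0]
    - [0,0.8,0,0,0,0,0]
    - [0,1,0,0,0,0,0]
    - [0,1,0,0,0,0,0]
    - [0,1,0,0,0,0,0]
    - [0,1,0,0,0,0,0]
    - [0,1,0,0,0,0,0]
    - [0,1,0,0,0,0,0]
    - [0,1,0,0,0,0,0]
    - [0,0.8,0,0,0,0,0]

```text
t: 21.8
position: [0.5517, -0.0936, 0.057]
tool_rot: [3.14, 0.001, 1.413]
ft_force: [-4.2, 0.9, 10.1]
finger_gap: -0.0002
finger_force: 5.3
```

Call:
drive_tool:
  targets:
    - [0,0.5,0,0,0,0,0]
    - [0,0.4,0,0,0,0,0]
    - [0,0.3,0,0,0,0,0]
    - [0,0.3,0,0,0,0,0]

```text
t: 22.2
position: [0.563, -0.0953, 0.0565]
tool_rot: [-3.137, 0.002, 1.413]
ft_force: [-16.8, 2.2, 19.6]
finger_gap: -0.0
finger_force: 11.4
```

Run:
```python
from h import *
s=r.sense(); print(s["position"],totray(s["position"]),s["tool_rot"],s["ft_force"])
```

```text
[ 0.56303319 -0.09534494  0.05645082] [ 0.09851619 -0.12511981] [-3.13674894e+00  1.56317054e-03  1.41273998e+00] [-16.77476127   2.2350574   19.59010133]
```

Call:
drive_tool:
  targets:
    - [0,0.2,0,0,0,0,0]
    - [0,0,0,0,0,0,0]

```text
t: 22.4
position: [0.563, -0.0953, 0.0564]
tool_rot: [-3.133, 0.003, 1.413]
ft_force: [-16.0, 0.6, 22.2]
finger_gap: -0.0002
finger_force: 12.3
```

Run:
```python
from h import *
s=r.sense(); print(s["position"],totray(s["position"]),s["tool_rot"],s["ft_force"])
p,D=viewer.camera("scene"); cv2.imwrite("pics/s3.png",cv2.resize(p[150:330,200:440],(800,600),interpolation=cv2.INTER_CUBIC))
p,D=viewer.camera("top"); P=cloud("top",np.ones((480,640),bool),D); t=totray(P)
m=(abs(P[:,2]-.085)<.006)&(t[:,0]>-.02)&(t[:,0]<.17)&(t[:,1]>.03)&(t[:,1]<.13)
print(np.percentile(t[m][:,0],[1,5,50,95,99]),m.sum())
```

```text
[ 0.56303376 -0.0953297   0.05636406] [ 0.09851436 -0.12510467] [-3.13324620e+00  2.52456128e-03  1.41321252e+00] [-15.99174545   0.55978811  22.23527698]
[0.12750502 0.12783733 0.1326184  0.13784388 0.16705009] 169
```

View pics/s3.png

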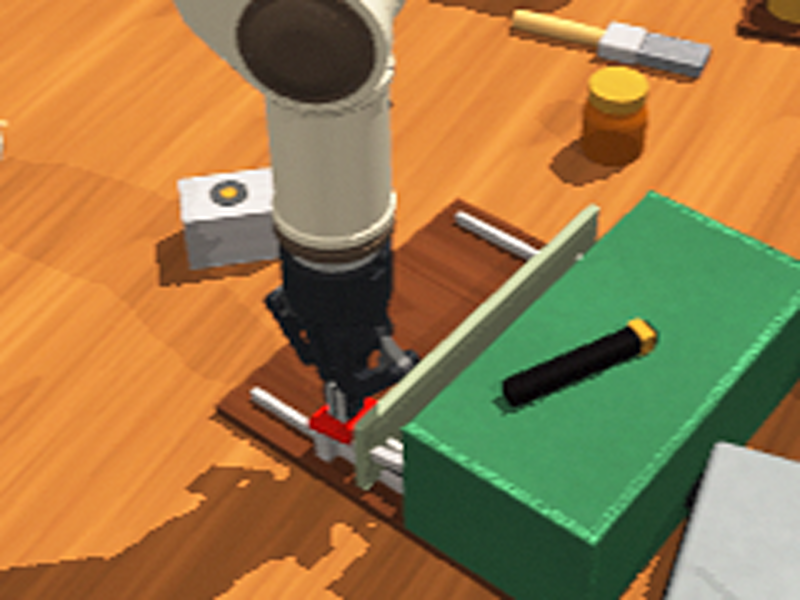

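The panel now stands 50 mm before the hood, with the pad pressed at (340,420) in the crop. The tray is against its stop at about 16 N. I lift straight up so it isn't dragged back.

Call:
drive_tool:
  targets:
    - [0,0,-0.5,0,0,0,0]
    - [0,0,-0.7,0,0,0,0]
    - [0,0,-1,0,0,0,0]
    - [0,0,-3,0,0,0,0]
    - [0,0,-4,0,0,0,0]
    - [0,0,-4,0,0,0,0]
    - [0,0,-4,0,0,0,0]
    - [0,-2,-2,0,0,0,0]
    - [0,0,0,0,0,0,0]
    - [0,0,0,0,0,0,0]

```text
t: 23.5
position: [0.548, -0.0935, 0.2482]
tool_rot: [3.139, 0.001, 1.412]
ft_force: [0.1, -0.7, 0.0]
finger_gap: -0.0004
finger_force: 0.0
```

Run:
```python
from look import *
s=r.sense(); print(s["t"],s["position"],totray(s["position"]),s["ft_force"])
c,p,D=look("w5",["lever_pad"])
P=cloud("wrist",np.ones((480,640),bool),D,c); t=totray(P)
f=lambda a,z0,z1,x0,x1,y0,y1: a[(P[:,2]>z0)&(P[:,2]<z1)&(t[:,0]>x0)&(t[:,0]<x1)&(t[:,1]>y0)&(t[:,1]<y1)]
w=f(t,.08,.09,.08,.16,-.15,.12); print("panel",cv2.minAreaRect((w*1000).astype(np.float32)))
w=f(t,.064,.08,.07,.122,-.16,-.08); print("pad",cv2.minAreaRect((w*1000).astype(np.float32)))
w=f(t,.1,.125,.15,.22,-.1,.1); print("hood front",np.percentile(w[:,0],[0,1,5]))
cv2.imwrite("pics/w5.png",p)
p,D=viewer.camera("top"); P=cloud("top",np.ones((480,640),bool),D); t=totray(P)
m=(abs(P[:,2]-.085)<.006)&(t[:,0]>-.02)&(t[:,0]<.15)&(t[:,1]>-.1)&(t[:,1]<.13)
print("top",np.percentile(t[m][:,0],[1,5,50,95,99]))
for n in ["spare_ring","lens_cap","polish_jar","tuning_rod"]:
    for k in viewer.landmark_of("top",n)[:1]: print(n,np.round(k["position"]))
```

```text
23.5 [ 0.54795543 -0.09354351  0.24822049] [ 0.08334266 -0.12570984] [ 0.12252804 -0.71088317  0.04483668]
lever_pad 0.77 [220. 332.] [ 0.5636 -0.0941  0.073 ]
panel ((130.10971069335938, -46.501861572265625), (206.7132110595703, 10.524724960327148), 89.968017578125)
pad ((99.91423034667969, -124.99498748779297), (42.5545768737793, 43.83494186401367), 0.21465277671813965)
hood front [0.17433347 0.17503566 0.17551313]
top [0.12752436 0.12820719 0.13280336 0.13765193 0.13827499]
spare_ring [272. 469.]
lens_cap [210. 467.]
polish_jar [222. 208.]
tuning_rod [162. 347.]
```

View pics/w5.png

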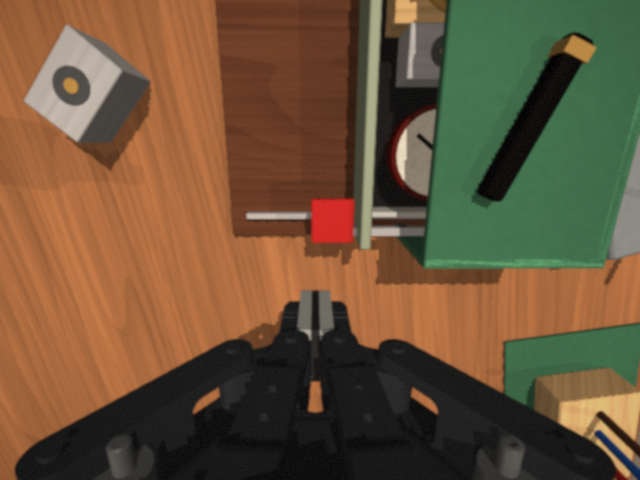

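The tray is home, 130 mm in. The pad is up at (332,220), the bowl stands at (415,150), and the block is still against the stand at (420,55).

```bash
python3 -c "
from workcell import r
print(r.close_job())"
```

```text
the job is handed in; nothing more can be done
None
```

The job is handed in at about 24 s: the block is flush against the clip stand, the bowl is upright in the bay, the tray measures 130 mm in (fully home), the lever is back up, and the arm is clear of everything.

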